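# Uncover the model under the microscope

## Task

Take the loose blue lid by its knob off the pot that stands under the microscope, without bumping the microscope or shifting the pot. Set the lid knob up in the middle of the green top of the adjustable stand: lower it gently until you feel it rest there, keep hold for a moment, only then let go. Leave everything else on the table where it is.

Things in the scene. Friction and masses are not known exactly. Their poses are not given: they have to be found in the camera images.
- lid_knob (a point): Centre of the black knob (upright cylinder, diameter 34, height 30 mm) of the loose blue lid, 0.2-0.45 kg; z up out of the lid. Disc: diameter 126 mm, upper face 28 mm below this point, lower face 34 mm below. A step under it, diameter 102, 8 mm deep, sits in the pot with 4 mm play: lift straight up over 8 mm first. The step's underside, on which the set-down lid stands, is 42 mm below this point.
- pot: Open aluminium pot, loose, 0.5-0.7 kg, 120 mm across the rim, 70 mm high, wall 5 mm, a model row of teeth inside. Origin: centre of its underside. It stands on the microscope's foot (15 mm above the table), within 6 mm of the lens axis; the lid is on it at the start, knob centre 104 mm above the pot's origin. It must not be shifted more than 15 mm.
- microscope: Fixed white microscope. Origin: on the table straight below the lens; its x points to its column, away from the robot within 0.35 rad. Foot 320 x 170 x 15 mm (x -80 to 240). Column 30 mm across (collars 52) at x 200. Head 110 x 100 mm, 160 wide over its focus knobs, 355 to 485 mm above the table, x -50 to 60, with a boom to the column. Neither robot nor lid may bump it.
- lens (a point): Centre of the lower end of the microscope's black lens barrel (upright, 52 mm across, reaching up to the head), 258 mm above the table and about 139 mm above the knob's centre. It blocks a gripper coming straight down on the knob: lean the gripper back about 40 degrees, towards the robot or to the side.
- stand: Adjustable stand, foot (150 x 150 mm) fixed. Origin: on the table under its middle, z up. Level green top, 170 x 170 x 10 mm, centred above the origin; its upper face is anywhere from 62 to 109 mm above the table, differs each time and is not reported: feel or see it. It is sprung: gives 1 mm per 2.5 N, at most 12 mm. Press on it with less than 25 N. A clamp screw sticks out below the top.
- lens_cap: Bystander: black round cap, 56 mm across, 45 mm high. Origin: centre of underside.
- target: Bystander: upright grey and white test card on a foot, 70 x 100 mm, 130 mm high. Origin: at the underside.
- mug: Bystander: white mug, 80 mm across, 90 mm high. Origin: centre of underside.
- bottle: Bystander: amber bottle, 60 mm across, 150 mm high. Origin: centre of underside.
- driver: Bystander: screwdriver lying on the table, 170 mm long. Origin: at the underside.
- bur_block: Bystander: aluminium block with small bits, 60 x 100 mm, 57 mm high. Origin: centre of underside.
- jar: Bystander: white jar, 70 mm across, 85 mm high. Origin: centre of underside.
Things that resemble listed ones, but are neither listed nor needed, are in the scene too. Leave any brown or orange look-alike of the part that bears lid_knob alone.

How it is judged:
By the outcome, as a careful person would: the job done as asked, in the order asked, and still so for the second after the job is handed in, with the robot touching nothing.
It also fails if it takes over 54 s, if anything falls off the work surface, if the arm or the gripper's body presses on something with over 40 N, if the wrist force passes 120 N, or if a joint passes its speed limit or range.

## Robot

A 6-joint arm with a two-finger parallel gripper is mounted at the origin on the work surface. World frame = base frame: x ahead of the robot, y to its left, z up, the work surface at z = 0. Lengths are in mm, angles in rad, forces in N, time in s.
With the tool pointing down it reaches from about 350 to 975 mm from the base axis. Payload 7.1 kg.
Tool frame: the origin (TCP) lies between the finger pads; the fingertips stand 19 mm ahead of it and the grasp point (between the pads) is the TCP; y points along the fingers, z is the direction in which the jaws open and shut, and the axes are right-handed (so a half turn about y gives the same grasp; the last joint's range is limited). The gripper opens to 88 mm and grips with 3 to 60 N. Pads are 20 mm wide; open, the fingers measure 115 mm over their backs; the gripper's body (75 mm by 178 mm) begins 61 mm behind the grasp point.
Start: joints at [-1.159, 0.423, 1.63, -0, 1.089, -0.019], TCP at [261.013, -567.87, 206.875] pointing down, gripper open.
Joint ranges: [-3, 3], [-0.9, 2.11], [0.09, 2.58], [-1.31, 4.45], [0.11, 2.69], [-2.54, 2.54]. Speed limits (rad/s): [2.39, 2.39, 3.01, 3.14, 3.14, 3.14].

## Interface

Orientations are given as a rotation vector (axis times angle).
In Python, from workcell import ctrl gives the robot as it stands.
- The arm moves only by the tool servo_tool, never from a script. Its argument "moves" is text: rows parted by semicolons, each of 6 numbers parted by spaces: the shift along the world's x, y, z in m, then the turn, a rotation vector about the world's x, y, z in degrees. A call has 1 to 8 rows; each row is the pose to reach, as a shift and turn from the pose commanded when the call began; what a row does not reach only later rows make up. A row lasts 1/8 s, in which the tool goes at most 62.5 mm and 10.7 degrees, less where a joint would pass 70% of its speed; a pose out of reach is approached as far as the arm can. A call with a gripper value outside its range is refused whole. "hand" is the closure in counts, from 0 (fully open) to 255 (shut), set as the call begins (left out, the last holds). The fingers move at their own pace and stop on an object; the grip force is fixed at half the most. Time passes only in rows, so rows that repeat a pose let the fingers close. It gives the time, the measured TCP pose, the force and the opening at its end, in the units of the state.
- ctrl.get_obs(): the state, without advancing time (a new reading comes with each control period).
- ctrl.get_image(name): name is "scene" or "top" or "wrist"; returns a dict with "pixels" (480x640x3 uint8, red, green, blue), "depth" (480x640 float32, mm along the optical axis (not along the pixel's ray), 0 where there is no reading), "vertical_fov" (degrees; the focal length in pixels is half the picture's height over the tangent of half this angle, whatever the lens; pixels are square), "cx", "cy" (the principal point, pixels), "xyz" and "attitude" of the camera in the world; the wrist camera has in their place "T_tool_cam" (4x4, takes a point from camera to tool coordinates, whose origin is the TCP and whose axes are the tool frame's). Camera axes: x right, y up, looking along -z (the intrinsics and any distortion apply to the point x, -y, -z); pixel columns grow to the right and rows downward; lengths in mm; the calibration is good to about 2 mm. A picture is of the moment at which its call begins: read the wrist's pose just before it.
- ctrl.close_job(): hands the job in, once; it reports no verdict.
The state is a dict: "t": time; "qpos": joint angles; "qvel": joint speeds; "joint_torque": joint torques, N m; "ee_pos": TCP position; "orientation": TCP orientation; "ft_force": force on the tool from outside, world axes, zero at the start; "moment": the same for the moment, N m; "width": finger opening in mm.
Only numpy, scipy, OpenCV 4.12 (cv2) and the standard library are available. Lean on these libraries where they do the work, as an engineer would, in place of code of your own. Each camera call takes 0.05 s, during which the arm holds its last target.

## Working session

There is one attempt and no reset: what is moved stays moved. The work goes in short steps, Python scripts to look and compute and a tool call to move; the robot and the scene stay as the last step left them, time stands still between calls to the robot, and variables do not carry over. Pictures are saved under pics/ and viewed, and the job is handed in when it is done.

Besides the shell and the picture viewer there is one more tool, called after "Request:" as name(argument=value, ...) on one line, values as JSON. servo_tool: Moves the arm, as the interface text tells. Its arguments: {"type":"object","properties":{"moves":{"type":"string"},"hand":{"type":"number"}},"required":["moves"]}

```bash
ls; mkdir -p pics
cat > h.py <<'E'
import numpy as np, cv2
from workcell import ctrl
from scipy.spatial.transform import Rotation as R
def save(im,name,crop=None,scale=1):
    p=im["pixels"]
    if crop: x0,y0,x1,y1=crop; p=p[y0:y1,x0:x1]
    p=cv2.resize(p,None,fx=scale,fy=scale,interpolation=cv2.INTER_CUBIC)
    cv2.imwrite("pics/"+name+".png",cv2.cvtColor(p,cv2.COLOR_RGB2BGR))
E
python3 - <<'E'
from h import *
o=ctrl.get_obs(); print(o)
import pickle
for n in ("scene","top","wrist"):
    im=ctrl.get_image(n); save(im,n+"0"); pickle.dump((o,im),open(n+"0.pkl","wb"))
    print(n,{k:v for k,v in im.items() if k not in("pixels","depth")})
E
```

```text
pics
{'t': 0.0, 'qpos': array([-1.15898984e+00,  4.23856770e-01,  1.63068341e+00, -1.37832222e-05,
        1.08860669e+00, -1.89800054e-02]), 'qvel': array([ 0.00113623, -0.00087367,  0.00070833, -0.00031776, -0.00066793,
        0.00147019]), 'joint_torque': array([ 2.05949964e-04, -5.44625652e+01, -2.73658794e+01,  6.42834837e-02,
        2.29218788e-02, -1.63482678e-04]), 'ee_pos': array([ 260.7883882 , -567.34914291,  206.09436599]), 'orientation': array([-0.43427221,  1.98495815, -1.98186808]), 'ft_force': array([ 0.26436721, -0.00849683,  0.67053345]), 'moment': array([ 0.0240181 , -0.03168023, -0.01115917]), 'width': 87.74144596907587}
scene {'vertical_fov': 46.19523565621706, 'cx': 315.00408153138744, 'cy': 231.50085429842431, 'xyz': array([1002.64769638,  764.08837847, 1214.46709171]), 'attitude': array([0.27222417, 0.90436012, 2.4536072 ])}
top {'vertical_fov': 46.55512166765352, 'cx': 315.21445295085744, 'cy': 236.6527195391093, 'xyz': array([ 352.51105642,   -3.91418341, 1542.64311914]), 'attitude': array([ 0.1293815 , -0.09494761, -1.59045266])}
wrist {'vertical_fov': 60.24616998716324, 'cx': 315.44695916218404, 'cy': 244.5737582711264, 'T_tool_cam': array([[-5.02481250e-05, -9.55530387e-01, -2.94892652e-01,
        -8.13794268e+01],
       [-7.94709979e-04,  2.94892598e-01, -9.55530075e-01,
        -1.77656895e+02],
       [ 9.99999683e-01,  1.86340539e-04, -7.74187334e-04,
        -6.18578273e-01],
       [ 0.00000000e+00,  0.00000000e+00,  0.00000000e+00,
         1.00000000e+00]])}
```

View pics/scene0.png

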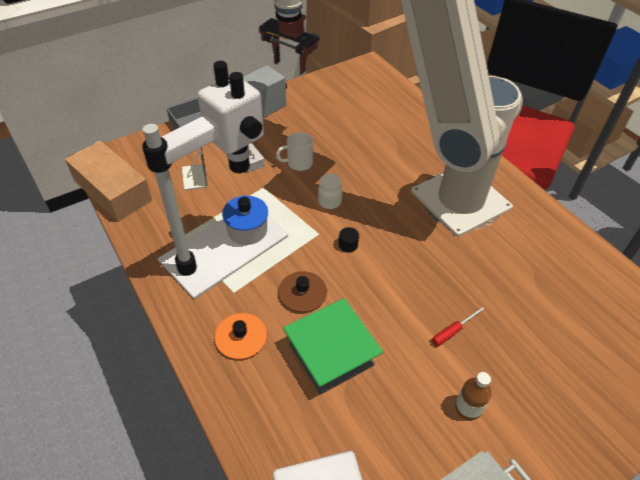

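View pics/top0.png

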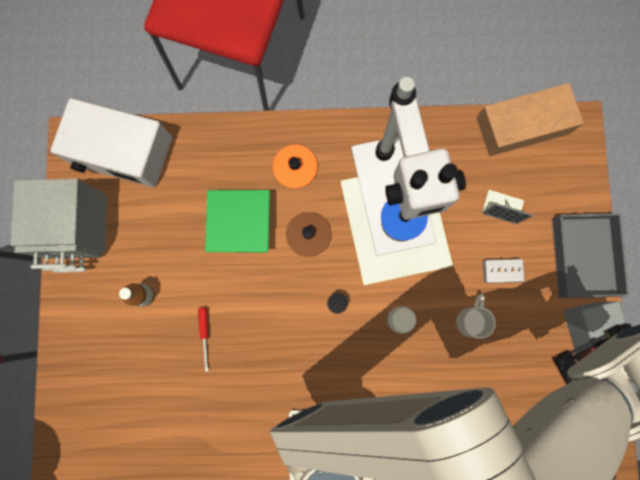

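View pics/wrist0.png

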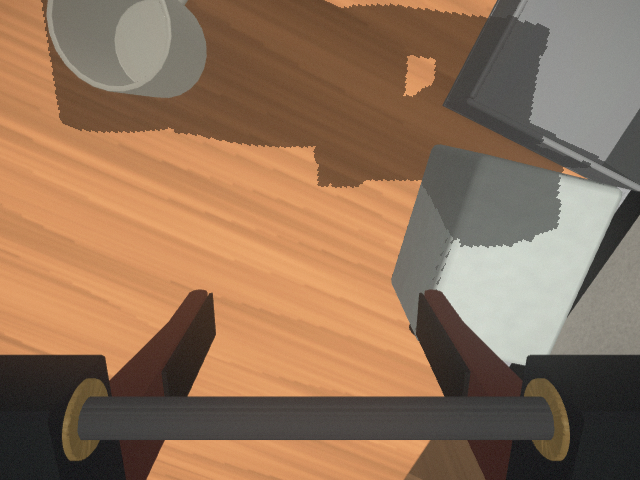

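The blue lid's knob is at scene (244,205) and it sits on the pot under the microscope. The look-alikes are brown at (303,288) and orange at (240,333). The green stand top is at scene (333,342) and top (238,221). Next I measure all of these with depth.

```bash
cat >> h.py <<'E'
def pts(im,T=None):
    d=im["depth"]; H,W=d.shape
    f=H/2/np.tan(np.radians(im["vertical_fov"]/2))
    u,v=np.meshgrid(np.arange(W),np.arange(H))
    P=np.stack([(u-im["cx"])/f*d,-(v-im["cy"])/f*d,-d],-1)
    if T is None:
        Rm=R.from_rotvec(im["attitude"]).as_matrix(); t=im["xyz"]
    else: Rm=T[:3,:3]; t=T[:3,3]
    P=P@Rm.T+t; P[d<=0]=np.nan
    return P
def wristT(o,im):
    T=np.eye(4);T[:3,:3]=R.from_rotvec(o["orientation"]).as_matrix();T[:3,3]=o["ee_pos"]
    return T@im["T_tool_cam"]
E
cat > m.py <<'E'
from h import *
import pickle
for n in("scene","top"):
    o,im=pickle.load(open(n+"0.pkl","rb")); P=pts(im); p=im["pixels"].astype(int); r,g,b=p[...,0],p[...,1],p[...,2]
    print(n,"table z",np.nanmedian(P[...,2][(P[...,2]<40)&(P[...,2]>-40)]))
    for nm,m in(("blue",(b>120)&(r<60)&(g<120)),("green",(g>100)&(r<70)&(b<110)),("orange",(r>220)&(g<120)&(g>60)&(b<60))):
        m=m.astype(np.uint8); k,l,s,c=cv2.connectedComponentsWithStats(m)
        for i in range(1,k):
            if s[i,4]<150: continue
            Q=P[l==i]; Q=Q[~np.isnan(Q[:,0])]; z=np.median(Q[:,2]); Q=Q[abs(Q[:,2]-z)<6]
            rc=cv2.minAreaRect(Q[:,:2].astype(np.float32)); cc=cv2.minEnclosingCircle(Q[:,:2].astype(np.float32))
            print(nm,s[i],"z",z.round(1),"rect",rc,"circ",cc)
for n,l in(("scene",[(244,205),(244,201),(240,165),(185,262),(150,130),(303,284)]),("top",[(404,217),(385,150),(425,185),(308,232),(338,302)])):
    o,im=pickle.load(open(n+"0.pkl","rb")); P=pts(im)
    for u,v in l: print(n,u,v,P[v,u].round(1))
E
python3 m.py
python3 - <<'E'
from h import *
import pickle
save(pickle.load(open("scene0.pkl","rb"))[1],"s1",(150,60,330,260),3)
save(pickle.load(open("top0.pkl","rb"))[1],"t1",(330,70,480,270),3)
E
```

```text
scene table z 0.5754629468344774
blue [226 197  41  33 722] z 92.0 rect ((604.5723876953125, -191.63009643554688), (123.17676544189453, 91.87443542480469), 24.237382888793945) circ ((607.3916015625, -200.1699676513672), 62.720672607421875)
green [285 329  87  57 211] z 74.7 rect ((669.90673828125, 268.9477233886719), (103.19580841064453, 208.82005310058594), 37.815155029296875) circ ((629.530029296875, 237.61117553710938), 104.4112548828125)
top table z -0.11910133725473315
blue [383 203  43  32 263] z 90.9 rect ((606.4811401367188, -207.85150146484375), (111.32949829101562, 49.72563171386719), 61.740020751953125) circ ((610.9347534179688, -209.70582580566406), 56.31679153442383)
scene 244 205 [ 616.1 -195.7  132.1]
scene 244 201 [ 610.5 -206.1  135.1]
scene 240 165 [ 617.5 -186.7  282.3]
scene 185 262 [ 813.5 -149.6   69.9]
scene 150 130 [ 810.3 -163.   486.6]
scene 303 284 [584.1  53.5  51.1]
top 404 217 [ 557.9 -169.2  373.9]
top 385 150 [ 793.2 -167.1   84. ]
top 425 185 [ 600.6 -197.   482.6]
top 308 232 [579.   45.5  57. ]
top 338 302 [390.3 -30.5  40.2]
```

```bash
sleep 0
```

```text
(no output)
```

View pics/s1.png

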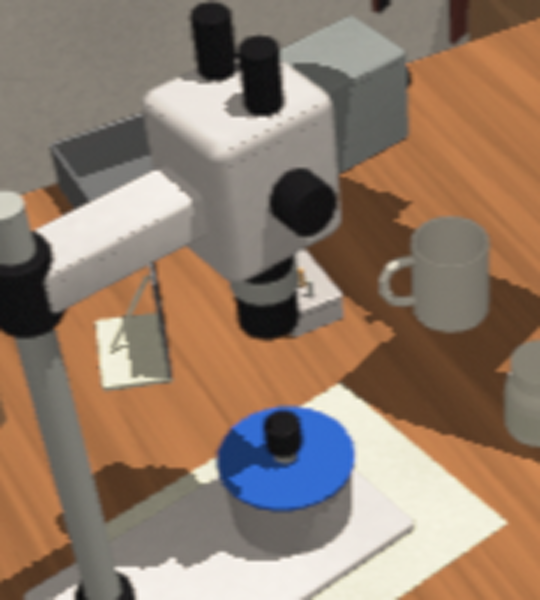

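View pics/t1.png

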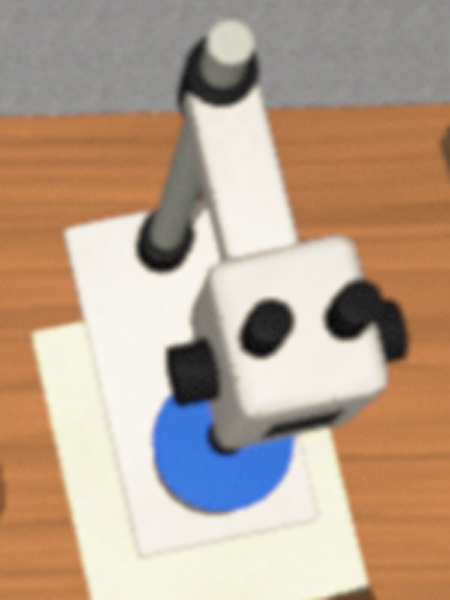

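```bash
cat > m2.py <<'E'
from h import *
import pickle
o,im=pickle.load(open("wrist0.pkl","rb"))
print(R.from_rotvec(o["orientation"]).as_matrix().round(3)); print("cam",wristT(o,im)[:3,3])
from scipy.optimize import least_squares
for n in("scene","top"):
    o,im=pickle.load(open(n+"0.pkl","rb")); P=pts(im); p=im["pixels"].astype(int); r,g,b=p[...,0],p[...,1],p[...,2]
    m=((g>1.5*r)&(g>1.5*b)&(g>60)); Q=P[m&(P[...,2]>55)]; z=np.median(Q[:,2]); Q=Q[abs(Q[:,2]-z)<8]
    print(n,"stand",len(Q),z,cv2.minAreaRect(Q[:,:2].astype(np.float32)), Q[:,:2].mean(0))
    # lid circle with calibrated edges
    m=((b>1.6*r)&(b>1.3*g)&(b>70)); Q=P[m]; Q=Q[(abs(Q[:,0]-605)<90)&(abs(Q[:,1]+200)<90)&(abs(Q[:,2]-92)<8)][:,:2]
    hull=cv2.convexHull(Q.astype(np.float32))[:,0]
    print(hull.round(0).tolist(), np.median(P[m][:,2]))
    # knob pts
    D=(p.max(-1)<70)&(P[...,2]>105)&(P[...,2]<150)&(np.hypot(P[...,0]-605,P[...,1]+200)<50)
    K=P[D]; print("knob",len(K),K.mean(0) if len(K) else 0, K.max(0) if len(K) else 0,K.min(0) if len(K) else 0)
    D=(p.max(-1)<80)&(P[...,2]>250)&(P[...,2]<300)&(np.hypot(P[...,0]-605,P[...,1]+200)<80)
    K=P[D]; print("lens",len(K),K.max(0) if len(K) else 0,K.min(0) if len(K) else 0)
E
python3 m2.py
```

```text
[[-0.909 -0.001  0.418]
 [-0.418  0.001 -0.909]
 [-0.    -1.    -0.002]]
cam [ 334.58677425 -533.05590086  383.75341573]
scene stand 4774 76.78482629472956 ((615.1319580078125, 236.3684844970703), (170.58700561523438, 168.32936096191406), 88.3890609741211) [618.07705591 240.33120392]
[[673.0, -201.0], [673.0, -196.0], [671.0, -189.0], [666.0, -179.0], [657.0, -163.0], [650.0, -154.0], [630.0, -147.0], [611.0, -144.0], [605.0, -144.0], [584.0, -148.0], [572.0, -161.0], [564.0, -170.0], [554.0, -188.0], [552.0, -197.0], [551.0, -205.0], [551.0, -217.0], [552.0, -227.0], [555.0, -238.0], [561.0, -246.0], [568.0, -256.0], [587.0, -266.0], [606.0, -271.0], [625.0, -270.0], [634.0, -264.0], [648.0, -254.0], [658.0, -247.0], [659.0, -244.0], [667.0, -227.0], [672.0, -212.0]] nan
knob 149 [ 613.80968904 -201.72132596  127.44656692] [ 627.21462788 -188.95582391  139.89513694] [ 597.47723452 -223.49609406  105.17574918]
lens 221 [ 637.5942517  -177.63515272  299.36964836] [ 593.17806916 -214.32379852  259.58216672]
top stand 3801 75.72404655799028 ((612.8106079101562, 234.2455291748047), (168.93714904785156, 167.42669677734375), 88.49878692626953) [611.89521235 233.29517798]
[[649.0, -166.0], [642.0, -158.0], [630.0, -152.0], [619.0, -149.0], [603.0, -148.0], [589.0, -151.0], [584.0, -153.0], [574.0, -158.0], [563.0, -168.0], [561.0, -171.0], [555.0, -178.0], [553.0, -184.0], [550.0, -191.0], [549.0, -196.0], [548.0, -211.0], [550.0, -218.0], [551.0, -228.0], [553.0, -232.0], [556.0, -238.0], [562.0, -247.0], [564.0, -250.0], [567.0, -252.0], [578.0, -261.0], [583.0, -264.0], [590.0, -266.0], [609.0, -270.0], [643.0, -198.0], [644.0, -196.0]] nan
knob 15 [ 599.32131494 -199.16757404  128.65983036] [ 607.77341407 -193.0311303   137.48515565] [ 592.84992911 -208.46167003  120.47921324]
lens 0 0 0
```

```bash
cat > pl.py <<'E'
from h import *
def Rt(A,tilt=40):
    t=np.radians(tilt);c,s=np.cos(t),np.sin(t);a=np.cos(A);b=np.sin(A)
    x=np.array([c*a,c*b,s]);y=np.array([s*a,s*b,-c]);return np.stack([x,y,np.cross(x,y)],1)
def to(p,A,tilt=40):
    o=ctrl.get_obs();R0=R.from_rotvec(o["orientation"]).as_matrix()
    w=R.from_matrix(Rt(A,tilt)@R0.T).as_rotvec()
    print("shift m",((np.array(p)-o["ee_pos"])/1000).round(4),"turn deg",np.degrees(w).round(2),np.degrees(np.linalg.norm(w)).round(1))
E
python3 - <<'E'
from pl import *
K=np.array([611.5,-208,119]);y=Rt(-.33)[:,1]
print(K-170*y); to(K-170*y,-.33); to(K-170*y,-.2)
E
```

```text
[ 508.12226957 -172.59055658  249.22755533]
shift m [0.2473 0.3949 0.0429] turn deg [-50.72  -2.64 129.58] 139.2
shift m [0.2473 0.3949 0.0429] turn deg [-51.89  -6.1  136.47] 146.1
```

Request:
servo_tool(moves="0 0.01 0.05 -3.6 -0.2 9.2; 0.01 0.03 0.1 -7.2 -0.4 18.5; 0.03 0.06 0.12 -10.9 -0.6 27.8; 0.05 0.09 0.12 -14.5 -0.8 37; 0.07 0.12 0.12 -18.1 -0.9 46.3; 0.09 0.15 0.12 -21.7 -1.1 55.5; 0.11 0.18 0.12 -25.4 -1.3 64.8; 0.13 0.21 0.12 -29 -1.5 74", hand=0)

```text
t: 1.15
ee_pos: [391.4, -356.5, 326.8]
orientation: [-1.343, 0.667, -1.458]
ft_force: [0.3, -0.1, -0.4]
width: 88.1
```

Run:
```python
from pl import *
K=np.array([611.5,-208,119]);y=Rt(-.33)[:,1]
to(K-170*y,-.33);o=ctrl.get_obs();print(o["qpos"].round(3),o["ee_pos"],o["orientation"])
```

```text
shift m [ 0.1167  0.1839 -0.0776] turn deg [-21.66  -1.06  55.24] 59.3
[-0.724 -0.063  2.028 -0.093  0.709 -0.851] [ 391.38993774 -356.53825675  326.81623741] [-1.34251756  0.66726689 -1.45752476]
```

Request:
servo_tool(moves="0.02 0.03 0 -3.6 -0.2 9.2; 0.04 0.06 0 -7.2 -0.4 18.4; 0.06 0.09 0 -10.8 -0.5 27.6; 0.08 0.12 -0.01 -14.4 -0.7 36.8; 0.1 0.15 -0.03 -18.1 -0.9 46; 0.117 0.184 -0.05 -21.7 -1.1 55.2; 0.117 0.184 -0.05 -21.7 -1.1 55.2")

```text
t: 2.02
ee_pos: [506.9, -172.3, 274.6]
orientation: [-1.6, -0.291, -0.802]
ft_force: [-0.2, -0.2, -0.4]
width: 87.5
```

Run:
```python
from pl import *
import pickle
K=np.array([611.5,-208,119]);y=Rt(-.33)[:,1]
to(K-170*y,-.33);o=ctrl.get_obs();print(o["qpos"].round(3),o["ee_pos"],o["orientation"])
for n in("scene","wrist"):
    o=ctrl.get_obs();im=ctrl.get_image(n);save(im,n+"1");pickle.dump((o,im),open(n+"1.pkl","wb"))
```

```text
shift m [ 0.0012 -0.0003 -0.0254] turn deg [-0.22 -0.17  0.24] 0.4
[-0.362 -0.03   2.237  0.082  0.241 -1.67 ] [ 506.91523984 -172.26749513  274.59240342] [-1.59984929 -0.29091443 -0.80180647]
```

View pics/scene1.png

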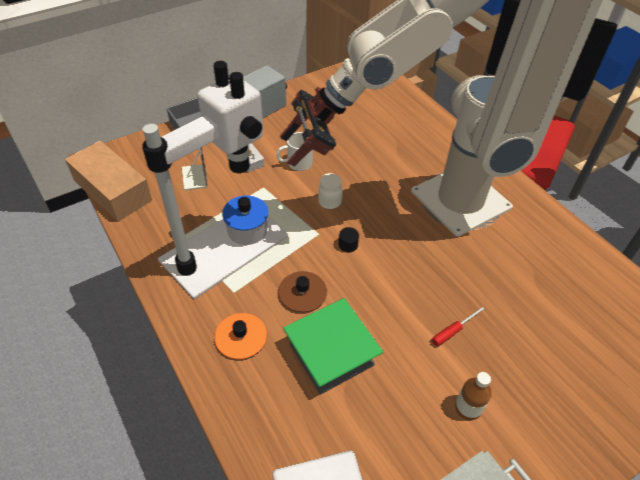

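View pics/wrist1.png

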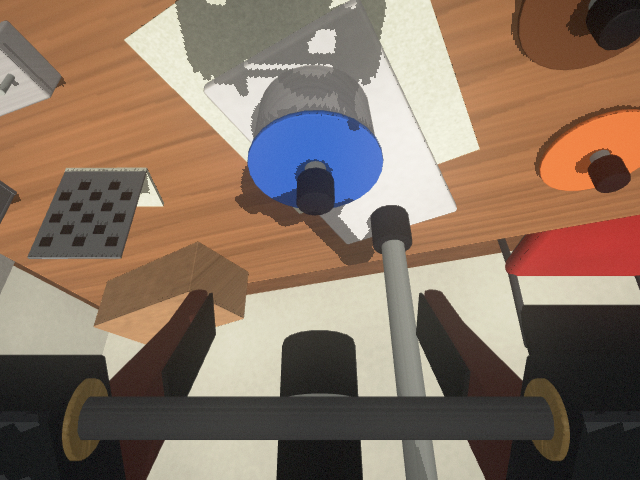

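```bash
cat > m3.py <<'E'
from pl import *
import pickle,sys
def meas(f):
    o,im=pickle.load(open(f,"rb"));T=wristT(o,im);P=pts(im,T);p=im["pixels"].astype(int);r,g,b=p[...,0],p[...,1],p[...,2]
    near=np.hypot(P[...,0]-611,P[...,1]+208)<90
    L=P[(b>1.6*r)&(b>1.3*g)&(b>70)&near]; print("lid z",np.nanmedian(L[:,2]))
    L=L[abs(L[:,2]-np.median(L[:,2]))<5]; print("lid rng",L.min(0).round(1),L.max(0).round(1),"mid",((L.min(0)+L.max(0))/2).round(1),"circ",cv2.minEnclosingCircle(L[:,:2].astype(np.float32)))
    K=P[(p.max(-1)<75)&near&(P[...,2]>108)&(P[...,2]<140)]; K=K[np.hypot(K[:,0]-611,K[:,1]+208)<35]
    from scipy.optimize import least_squares
    s=least_squares(lambda c:np.hypot(K[:,0]-c[0],K[:,1]-c[1])[K[:,2]<130]-17,[611,-208],loss="soft_l1")
    print("knob n",len(K),"ztop",np.percentile(K[:,2],97),"axis",s.x,"res",np.sqrt(np.mean(s.fun**2)))
    B=P[(p.max(-1)<75)&(np.hypot(P[...,0]-611,P[...,1]+208)<60)&(P[...,2]>200)]
    if len(B): print("lens",B.min(0),B.max(0),B.mean(0),len(B))
if __name__=="__main__": meas(sys.argv[1])
E
python3 m3.py wrist1.pkl
python3 - <<'E'
import numpy as np,pickle
from pl import *
from scipy.optimize import least_squares
D=[(o["qpos"],o["ee_pos"]) for o in (pickle.load(open("wrist0.pkl","rb"))[0],pickle.load(open("wrist1.pkl","rb"))[0])]
D.append((np.array([-0.724,-0.063,2.028,-0.093,0.709,-0.851]),np.array([391.39,-356.54,326.82])))
def fk(q,x):
    h,a,b,c,e=x;z=np.array([0,0,1.])
    ry=lambda t:R.from_euler("y",t);rz=lambda t:R.from_euler("z",t)
    A=rz(q[0]);p=A.apply([e,0,h]);A=A*ry(q[1]);p=p+A.apply(z)*a;A=A*ry(q[2]);p=p+A.apply(z)*b;A=A*rz(q[3])*ry(q[4]);return p+A.apply(z)*c
s=least_squares(lambda x:np.concatenate([fk(q,x)-p for q,p in D]),[350,450,450,300,0]);print(s.x,s.fun.round(1))
x=s.x;A0=-.33
for K in ([611,-208,119],[611,-208,134],[613,235,150],[613,235,120]):
  for tilt in (35,40,45):
    A=np.arctan2(K[1],K[0]);t=np.radians(tilt);d=np.array([np.sin(t)*np.cos(A),np.sin(t)*np.sin(A),-np.cos(t)])
    w=least_squares(lambda q:np.concatenate([fk([A,q[0],q[1],0,q[2]],x)-K,[1000*(q.sum()-np.pi+t)]]),[0.3,2,.3]);print(K,tilt,w.x.round(3),w.cost)
E
```

```text
lid z 91.0856216205529
lid rng [ 545.9 -271.6   86.1] [ 671.7 -146.    93.2] mid [ 608.8 -208.8   89.7] circ ((608.28466796875, -209.05137634277344), 63.55442810058594)
knob n 1491 ztop 134.82401519426264 axis [ 609.92007286 -208.68721499] res 0.4996414090922087
lens [ 582.32222007 -231.15868417  259.07696554] [ 617.09771268 -180.40644489  344.94647581] [ 590.81938617 -199.99980901  303.42672661] 7894
[230.41316753 535.9261307  453.29375389 296.57048069   3.64636369] [-10.7  -5.3   5.4   1.5 -13.9  -5.8 -11.9  -2.9   0.4]
[611, -208, 119] 35 [0.387 2.118 0.025] 2.3640741379844326e-25
[611, -208, 119] 40 [ 0.39   2.174 -0.121] 5.587067918182555e-26
[611, -208, 119] 45 [ 0.402  2.227 -0.272] 1.6155871338926322e-27
[611, -208, 134] 35 [0.361 2.108 0.061] 5.090519421391189e-26
[611, -208, 134] 40 [ 0.362  2.165 -0.084] 9.049844253562109e-24
[611, -208, 134] 45 [ 0.371  2.219 -0.234] 1.1839855554281122e-25
[613, 235, 150] 35 [0.35  2.071 0.109] 8.483252402565717e-26
[613, 235, 150] 40 [ 0.348  2.129 -0.034] 1.69337276345195e-25
[613, 235, 150] 45 [ 0.354  2.184 -0.182] 6.866245319043687e-27
[613, 235, 120] 35 [0.4   2.092 0.038] 7.311951730493558e-26
[613, 235, 120] 40 [ 0.402  2.149 -0.107] 9.815186966944902e-23
[613, 235, 120] 45 [ 0.413  2.201 -0.258] 4.2409162264681595e-26
```

```bash
cat > kin.py <<'E'
from pl import *
import pickle
from scipy.optimize import least_squares
D=[]
for f in ("wrist0.pkl","wrist1.pkl"):
    o=pickle.load(open(f,"rb"))[0];D.append((o["qpos"],o["ee_pos"],R.from_rotvec(o["orientation"]).as_matrix()))
D.append((np.array([-0.724,-0.063,2.028,-0.093,0.709,-0.851]),np.array([391.39,-356.54,326.82]),R.from_rotvec([-1.34251756,0.66726689,-1.45752476]).as_matrix()))
ry=lambda t:R.from_euler("y",t);rz=lambda t:R.from_euler("z",t)
def fk(q,x):
    h,a,b,c,ly,e=x[:6];z=np.array([0,0,1.])
    A=rz(q[0]);p=A.apply([0,ly,h]);A=A*ry(q[1]);p=p+A.apply(z)*a;A=A*ry(q[2]);p=p+A.apply([e,0,b]);A=A*rz(q[3])*ry(q[4]);p=p+A.apply(z)*c
    A=A*rz(q[5]);M=A.as_matrix();return p,np.stack([M[:,1],M[:,2],M[:,0]],1)
s=least_squares(lambda x:np.concatenate([fk(q,x)[0]-p for q,p,_ in D]),[350,450,450,300,0,0]);X=s.x
if __name__=="__main__":
    print(X,s.fun.round(1))
    for q,p,M in D: print((fk(q,X)[1].T@M).round(2).tolist())
E
python3 kin.py
```

```text
[311.58844225 563.30281955 484.5405976  325.46034334  11.87437282
  77.01641846] [-0.  -0.  -0.  -0.  -0.  -0.   0.   0.   0.1]
[[-1.0, 0.0, 0.0], [0.0, 1.0, -0.0], [-0.0, 0.0, -1.0]]
[[-1.0, -0.0, 0.0], [-0.0, 1.0, -0.0], [-0.0, -0.0, -1.0]]
[[-1.0, 0.0, 0.0], [0.0, 1.0, 0.0], [-0.0, 0.0, -1.0]]
```

```bash
cat >> kin.py <<'E'
lo=np.array([-3,-.9,.09,-1.31,.11,-2.54]);hi=np.array([3,2.11,2.58,4.45,2.69,2.54])
def fkt(q):
    p,M=fk(q,X);return p,M@np.diag([-1,1,-1])
def ik(p,Rm,q0):
    def f(q):
        pp,M=fkt(q);return np.concatenate([(pp-p)/300,(R.from_matrix(Rm.T@M)).as_rotvec()])
    best=None
    for k in (q0,[-.3,.2,2,-1,.5,0],[-.3,.2,2,1,.5,0],[.3,.2,2,1,.5,1.5],[.3,.2,2,-1,.5,-1.5],[0,.2,2,3,.5,0]):
        s=least_squares(f,np.clip(k,lo+1e-3,hi-1e-3),bounds=(lo,hi))
        if s.cost<1e-8 and (best is None or np.linalg.norm(s.x-q0)<np.linalg.norm(best-q0)): best=s.x
    return best
E
python3 - <<'E'
from kin import *
q0=D[1][0]
for fl in (0,1):
 for A in (-1.6,-1.3,-1.0,-.7,-.33,0,.4,.7,1.0,1.3):
  Rm=Rt(A)
  if fl: Rm=Rm@np.diag([-1,1,-1])
  for K in ([610,-208.5,119],):
    q=ik(np.array(K),Rm,q0);print(fl,A,None if q is None else q.round(2))
E
```

```text
0 -1.6 [-0.02  0.63  1.74 -0.87  1.    0.58]
0 -1.3 [-0.03  0.56  1.88 -1.06  0.78  0.51]
0 -1.0 [-0.09  0.51  2.   -1.31  0.55  0.47]
0 -0.7 None
0 -0.33 [-0.36  0.45  2.14  3.02  0.14  1.67]
0 0 None
0 0.4 None
0 0.7 None
0 1.0 [-0.68  0.64  1.71  0.82  1.06  2.52]
0 1.3 [-0.65  0.71  1.56  0.68  1.26  2.41]
1 -1.6 None
1 -1.3 None
1 -1.0 None
1 -0.7 None
1 -0.33 [-0.36  0.45  2.14  3.02  0.14 -1.47]
1 0 [-0.51  0.46  2.1   1.73  0.32 -0.57]
1 0.4 [-0.63  0.52  1.98  1.23  0.63 -0.49]
1 0.7 [-0.67  0.57  1.85  1.    0.85 -0.54]
1 1.0 [-0.68  0.64  1.71  0.82  1.06 -0.62]
1 1.3 [-0.65  0.71  1.56  0.68  1.26 -0.73]
```

Run:
```python
from kin import *
from scipy.spatial.transform import Slerp
K=np.array([610,-208.6,121]);A=-1.4;y=Rt(A)[:,1]
o=ctrl.get_obs();q=o["qpos"];p0=o["ee_pos"];R0=R.from_rotvec(o["orientation"]).as_matrix()
pre=K-150*y;print("pre",pre)
def path(p0,A0,p1,A1,q,n=8):
    qs=[]
    for i in range(1,n+1):
        u=i/n;qn=ik(p0+u*(p1-p0),Rt(A0+u*(A1-A0)),q)
        if qn is None: print(i,None);continue
        print(i,qn.round(2),"step",np.abs(qn-q).max().round(2));q=qn
    return q
for mid in ([540,-100,300],[480,-100,340]):
    print(mid);m=np.array(mid);q1=path(p0,-.33,m,A,q);q2=path(m,A,pre,A,q1,3)
to(np.array([540,-100,300]),A)
q3=path(pre,A,K,A,q2,2);q4=path(K,A,K+[0,0,25],A,q3,1);
print("stand")
for As in(-1.4,-1.0,-.7): print(As,ik(np.array([613.5,235,120]),Rt(As),q4),ik(np.array([613.5,235,180]),Rt(As),q4))
```

```text
pre [ 593.61208397 -113.58476854  235.90666647]
[540, -100, 300]
1 [-0.25 -0.03  2.22 -0.49  0.29 -0.94] step 0.73
2 [-0.14 -0.01  2.2  -0.77  0.42 -0.49] step 0.45
3 [-0.05  0.02  2.16 -0.87  0.56 -0.23] step 0.26
4 [ 0.03  0.06  2.11 -0.89  0.7  -0.06] step 0.18
5 [ 0.09  0.1   2.06 -0.88  0.83  0.08] step 0.13
6 [ 0.13  0.15  1.99 -0.85  0.96  0.19] step 0.12
7 [ 0.16  0.19  1.93 -0.81  1.08  0.28] step 0.12
8 [ 0.18  0.24  1.85 -0.77  1.19  0.37] step 0.11
1 [ 0.17  0.29  1.84 -0.78  1.15  0.38] step 0.05
2 [ 0.16  0.34  1.82 -0.8   1.12  0.4 ] step 0.05
3 [ 0.14  0.4   1.8  -0.81  1.09  0.42] step 0.05
[480, -100, 340]
1 [-0.26 -0.05  2.23 -0.45  0.3  -0.98] step 0.69
2 [-0.15 -0.06  2.21 -0.72  0.44 -0.55] step 0.43
3 [-0.05 -0.05  2.18 -0.82  0.59 -0.29] step 0.26
4 [ 0.03 -0.03  2.14 -0.84  0.74 -0.12] step 0.18
5 [ 0.1  -0.    2.1  -0.84  0.88  0.02] step 0.14
6 [ 0.15  0.03  2.04 -0.81  1.01  0.14] step 0.13
7 [ 0.18  0.06  1.99 -0.78  1.13  0.24] step 0.12
8 [ 0.21  0.1   1.93 -0.74  1.25  0.33] step 0.11
1 [ 0.18  0.2   1.9  -0.77  1.19  0.36] step 0.1
2 [ 0.16  0.3   1.85 -0.79  1.13  0.39] step 0.1
3 [ 0.14  0.4   1.8  -0.81  1.09  0.42] step 0.1
shift m [0.0319 0.0741 0.0228] turn deg [ -0.12   0.15 -60.87] 60.9
1 [ 0.06  0.48  1.83 -0.89  0.97  0.46] step 0.12
2 [-0.02  0.58  1.83 -0.99  0.86  0.53] step 0.11
1 [-0.02  0.54  1.82 -0.95  0.88  0.48] step 0.05
stand
-1.4 [ 0.6356422   0.75463803  1.46057067 -0.6315354   1.33890265  0.74619388] [ 0.6356422   0.68150286  1.44151076 -0.62088188  1.41362344  0.69113424]
-1.0 [ 0.66926198  0.66105276  1.66066671 -0.81478633  1.07414178  0.59616521] [ 0.66926198  0.57816502  1.64106942 -0.77837548  1.14583868  0.51437161]
-0.7 [ 0.66375682  0.59283152  1.80766539 -0.98246168  0.85749155  0.50808252] [ 0.66375682  0.50063377  1.7871212  -0.90841065  0.92358072  0.3904996 ]
```

Request:
servo_tool(moves="0.001 0.002 0.001 0 0 -2.5; 0.002 0.005 0.002 0 0 -5; 0.004 0.009 0.003 0 0 -8; 0.007 0.015 0.005 0 0 -12; 0.01 0.022 0.008 0 0 -18; 0.014 0.033 0.01 0 0 -26; 0.019 0.045 0.014 0 0 -35; 0.024 0.057 0.018 0 0 -44")

```text
t: 3.12
ee_pos: [532.7, -117.4, 297.0]
orientation: [-1.716, 0.358, -1.39]
ft_force: [0.9, -1.4, 0.5]
width: 87.6
```

Run:
```python
from kin import *
A=-1.4;y=Rt(A)[:,1];to(np.array([610,-208.6,121])-150*y,A);print(ctrl.get_obs()["qpos"].round(2))
```

```text
shift m [ 0.061   0.0038 -0.0611] turn deg [  0.07   0.4  -16.47] 16.5
[ 0.13  0.13  2.   -0.85  0.94  0.18]
```

Request:
servo_tool(moves="0.02 0.01 -0.01 0 0.2 -8; 0.04 0.008 -0.035 0.1 0.4 -16.5; 0.061 0.004 -0.061 0.1 0.4 -16.5; 0.061 0.004 -0.061 0.1 0.4 -16.5; 0.061 0.004 -0.061 0.1 0.4 -16.5")

```text
t: 3.75
ee_pos: [592.8, -113.7, 235.2]
orientation: [-1.719, 0.626, -1.578]
ft_force: [-0.6, -0.1, -0.3]
width: 87.8
```

Run:
```python
from kin import *
A=-1.4;y=Rt(A)[:,1];to(np.array([610,-208.6,121])-150*y,A)
o=ctrl.get_obs();im=ctrl.get_image("wrist");save(im,"wrist2");pickle.dump((o,im),open("wrist2.pkl","wb"))
im=ctrl.get_image("scene");save(im,"scene2")
from m3 import meas;meas("wrist2.pkl")
```

```text
shift m [0.0008 0.0001 0.0007] turn deg [-0.13 -0.16 -0.35] 0.4
lid z 91.17484346974965
lid rng [ 547.1 -268.3   86.2] [ 672.3 -144.8   92.9] mid [ 609.7 -206.6   89.6] circ ((609.2155151367188, -207.8343048095703), 63.1151123046875)
knob n 1754 ztop 134.7476441336632 axis [ 609.76215192 -208.83425235] res 0.4939761453516949
lens [ 582.78463668 -212.27005796  258.04664418] [ 636.14889421 -179.22319993  302.65999291] [ 606.92540802 -186.04569621  288.09630114] 3027
```

View pics/wrist2.png

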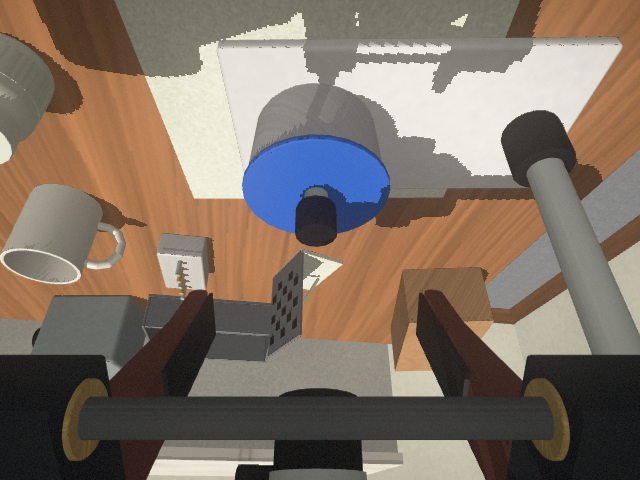

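View pics/scene2.png

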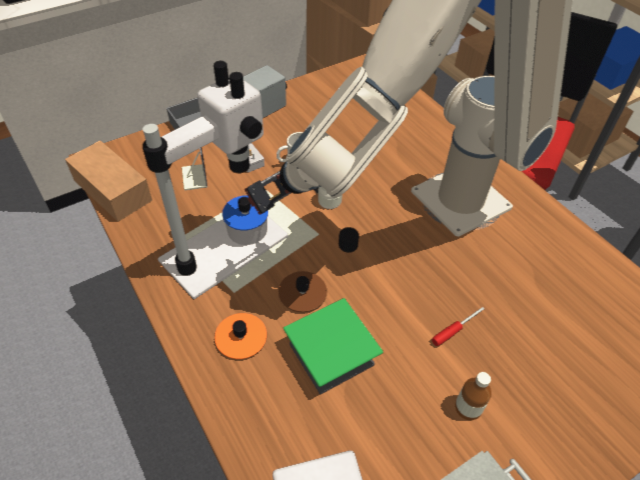

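The wrist view has the knob at (316,220), centred between the jaws. The measured knob is at (609.8, -208.7, ~119.7) and the lid's upper face at z 91, which matches the given heights. I advance along the tool axis.

Request:
servo_tool(moves="0.004 -0.02 -0.025 0 0 -0.3; 0.008 -0.04 -0.05 0 0 -0.3; 0.011 -0.06 -0.072 0 0 -0.3; 0.014 -0.075 -0.09 0 0 -0.3; 0.016 -0.085 -0.102 0 0 -0.3; 0.017 -0.092 -0.11 0 0 -0.3; 0.017 -0.095 -0.114 0 0 -0.3; 0.017 -0.095 -0.114 0 0 -0.3")

```text
t: 4.85
ee_pos: [610.1, -207.8, 119.9]
orientation: [-1.72, 0.63, -1.579]
ft_force: [0.4, -0.8, -0.4]
width: 87.9
```

Run:
```python
from kin import *
to(np.array([609.8,-208.7,121.5]),-1.4)
o=ctrl.get_obs();im=ctrl.get_image("wrist");save(im,"wrist3");print(o["ft_force"],o["qpos"].round(2));pickle.dump((o,im),open("wrist3.pkl","wb"))
from m3 import meas;meas("wrist3.pkl")
```

```text
shift m [-0.0003 -0.0009  0.0016] turn deg [-0.15 -0.26 -0.18] 0.4
[ 0.40849242 -0.76584365 -0.42712653] [-0.02  0.58  1.83 -0.98  0.86  0.52]
lid z 91.11353356952422
lid rng [ 547.3 -268.9   86.1] [ 671.6 -144.6   92.7] mid [ 609.5 -206.7   89.4] circ ((609.2010498046875, -207.35269165039062), 63.17169189453125)
knob n 5156 ztop 134.44142563798331 axis [ 609.71254236 -208.76633822] res 0.49805513657342915
```

View pics/wrist3.png

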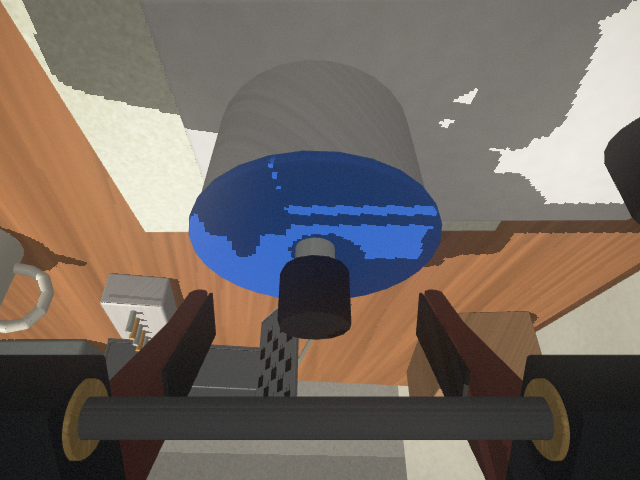

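The knob at (315,295) is centred between the pads. I raise 1.5 mm and close.

Request:
servo_tool(moves="0 -0.001 0.0015 0 0 0; 0 -0.001 0.0015 0 0 0; 0 -0.001 0.0015 0 0 0; 0 -0.001 0.0015 0 0 0; 0 -0.001 0.0015 0 0 0; 0 -0.001 0.0015 0 0 0; 0 -0.001 0.0015 0 0 0; 0 -0.001 0.0015 0 0 0", hand=255)

```text
t: 5.9
ee_pos: [610.4, -208.6, 122.6]
orientation: [-1.72, 0.629, -1.58]
ft_force: [-6.6, 11.1, 18.8]
width: 11.2
```

Run:
```python
from kin import *
o=ctrl.get_obs();im=ctrl.get_image("wrist");save(im,"wrist4");print(o["ft_force"],o["moment"],o["width"],o["ee_pos"]);pickle.dump((o,im),open("wrist4.pkl","wb"))
im=ctrl.get_image("scene");save(im,"scene4",(150,60,350,260),3)
```

```text
[-6.57874952 11.14173732 18.84542699] [-0.18067144  0.49511775 -0.44415918] 11.172708299154616 [ 610.37891987 -208.59029542  122.63886941]
```

View pics/wrist4.png

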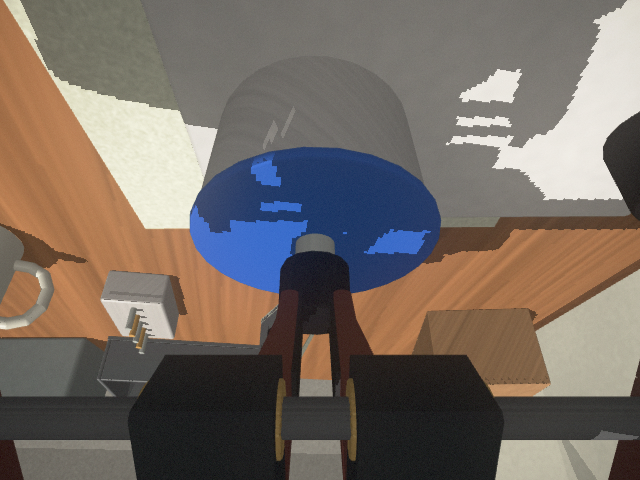

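View pics/scene4.png

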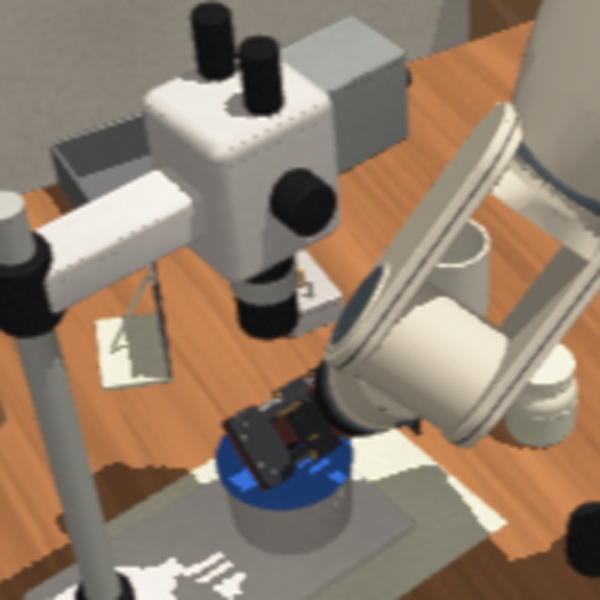

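```bash
python3 - <<'E'
from kin import *
o,im=pickle.load(open("wrist3.pkl","rb"));Ti=np.linalg.inv(im["T_tool_cam"]);f=240/np.tan(np.radians(im["vertical_fov"]/2))
def pr(p):
    c=Ti[:3,:3]@p+Ti[:3,3];return np.round([im["cx"]+f*c[0]/-c[2],im["cy"]-f*c[1]/-c[2]],0),-c[2].round(0)
for y in(-60,-40,-19,0,19):
  for x in (-10,0,10): print(x,y,*pr(np.array([x,y,44.])),*pr(np.array([x,y,-44.])))
d=im["depth"];P=pts(im,np.array(im["T_tool_cam"]))
for u,v in((205,294),(200,310),(432,294),(440,310),(315,300),(180,360),(315,415)): print(u,v,d[v,u],P[v,u].round(1))
# joint torque diag
o4,im4=pickle.load(open("wrist4.pkl","rb"));P4=pts(im4,np.array(im4["T_tool_cam"]))
for u,v in((290,295),(345,295),(293,310),(340,310),(316,270),(316,310),(316,325),(285,350)): print("w4",u,v,P4[v,u].round(1))
E
python3 - <<'E'
import sys;sys.path.insert(0,'.')
from kin import *
import os;os.chdir('.')
im=pickle.load(open("wrist4.pkl","rb"))[1];save(im,"w4c",(220,200,420,380),4)
E
```

```text
-10 -60 [451. 349.] 134.0 [180. 349.] 134.0
0 -60 [448. 375.] 137.0 [183. 375.] 137.0
10 -60 [445. 401.] 140.0 [185. 401.] 140.0
-10 -40 [434. 320.] 153.0 [197. 320.] 153.0
0 -40 [432. 344.] 156.0 [199. 344.] 156.0
10 -40 [430. 367.] 159.0 [201. 367.] 159.0
-10 -19 [421. 296.] 173.0 [210. 296.] 173.0
0 -19 [419. 318.] 176.0 [212. 318.] 176.0
10 -19 [417. 339.] 179.0 [214. 339.] 179.0
-10 0 [411. 279.] 191.0 [220. 279.] 191.0
0 0 [409. 299.] 194.0 [222. 299.] 194.0
10 0 [408. 318.] 197.0 [223. 318.] 197.0
-10 19 [402. 265.] 210.0 [229. 265.] 210.0
0 19 [401. 283.] 212.0 [230. 283.] 212.0
10 19 [400. 301.] 215.0 [231. 301.] 215.0
205 294 170.47914 [-12.  -21.3 -45.5]
200 310 159.57732 [-10.6 -33.1 -44.5]
432 294 170.96812 [-11.8 -20.8  48.2]
440 310 156.79713 [-11.8 -35.6  47.2]
315 300 176.8169 [ -7.  -16.2  -0.2]
180 360 134.9698 [ -6.  -60.3 -44.2]
315 415 78.811806 [-2.750e+01 -1.124e+02 -1.000e-01]
w4 290 295 [-11.9 -22.  -10.5]
w4 345 295 [-11.7 -21.6  12.2]
w4 293 310 [-11.7 -35.5  -8.5]
w4 340 310 [-12.4 -36.8   9.2]
w4 316 270 [-16.1  -4.2   0.2]
w4 316 310 [ -2.7 -17.    0.2]
w4 316 325 [ 9.6 -7.5  0.2]
w4 285 350 [-11.7 -63.6  -9.6]
```

```bash
ls . pics
```

```text
.:
h.py
kin.py
m.py
m2.py
m3.py
pics
pl.py
scene0.pkl
scene1.pkl
top0.pkl
wrist0.pkl
wrist1.pkl
wrist2.pkl
wrist3.pkl
wrist4.pkl

pics:
s1.png
scene0.png
scene1.png
scene2.png
scene4.png
t1.png
top0.png
w4c.png
wrist0.png
wrist1.png
wrist2.png
wrist3.png
wrist4.png
```

The fingers closed on the knob's upper rim only. The wrist depth puts the visible fingertips at tool y ≈ -21 mm, not the +19 mm in the specification, so the real pads sit about 40 mm behind the reported TCP. I open and recheck before advancing.

Request:
servo_tool(moves="0 0 0 0 0 0; 0 0 0 0 0 0; 0 0 0 0 0 0; 0 0 0 0 0 0; 0 0 0 0 0 0; 0 0 0 0 0 0; 0 0 0 0 0 0", hand=0)

```text
t: 6.88
ee_pos: [609.9, -208.9, 121.3]
orientation: [-1.72, 0.63, -1.579]
ft_force: [0.2, -0.5, -0.5]
width: 70.1
```

Run:
```python
from kin import *
o=ctrl.get_obs();im=ctrl.get_image("wrist");save(im,"wrist5");print(o["ft_force"],o["width"],o["ee_pos"]);pickle.dump((o,im),open("wrist5.pkl","wb"))
from m3 import meas;meas("wrist5.pkl")
P=pts(im,np.array(im["T_tool_cam"])); p=im["pixels"]
# points belonging to fingers: near |z|~44, y>-70
m=(abs(abs(P[...,2])-46)<6)&(P[...,1]>-60)&(P[...,1]<40)&(abs(P[...,0])<25)
Q=P[m];print(len(Q),"y max",np.percentile(Q[:,1],[50,95,99,100]),"x rng",np.percentile(Q[:,0],[0,5,95,100]))
print("knob in tool",R.from_rotvec(o["orientation"]).inv().apply(np.array([609.7,-208.8,119.7])-o["ee_pos"]))
q=ik(np.array([609.7,-208.8,121])+40*Rt(-1.4)[:,1],Rt(-1.4),o["qpos"]);print(q)
im=ctrl.get_image("top");save(im,"top5",(330,70,480,270),3)
```

```text
[ 0.16247031 -0.49447137 -0.47433393] 70.08399039843874 [ 609.92925007 -208.92285381  121.28281061]
lid z 91.12072687805686
lid rng [ 547.8 -269.9   86.1] [ 672.8 -146.7   92.8] mid [ 610.3 -208.3   89.4] circ ((609.69677734375, -209.82493591308594), 63.22806167602539)
knob n 5087 ztop 134.469258217448 axis [ 610.38982155 -210.81371271] res 0.48032616183953825
2820 y max [19.91430808 37.44660305 39.46287348 39.99832505] x rng [-24.99500738 -22.98157788  -1.95000478   1.71733312]
knob in tool [-1.13713669  1.11386523 -0.1978951 ]
[-0.06882998  0.63550263  1.82629981 -1.04431616  0.80701213  0.5632238 ]
```

View pics/wrist5.png

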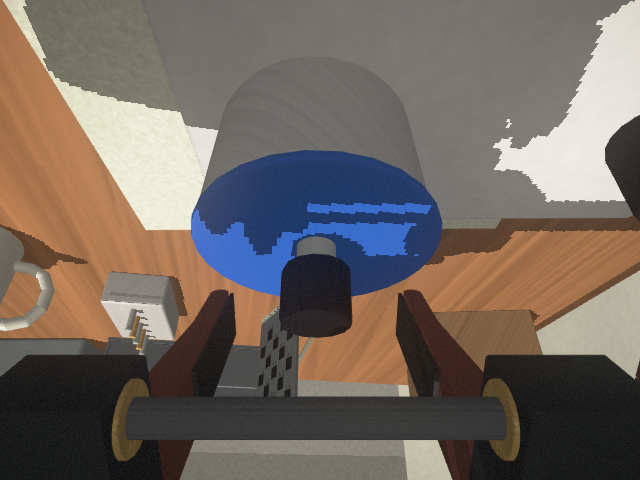

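View pics/w4c.png

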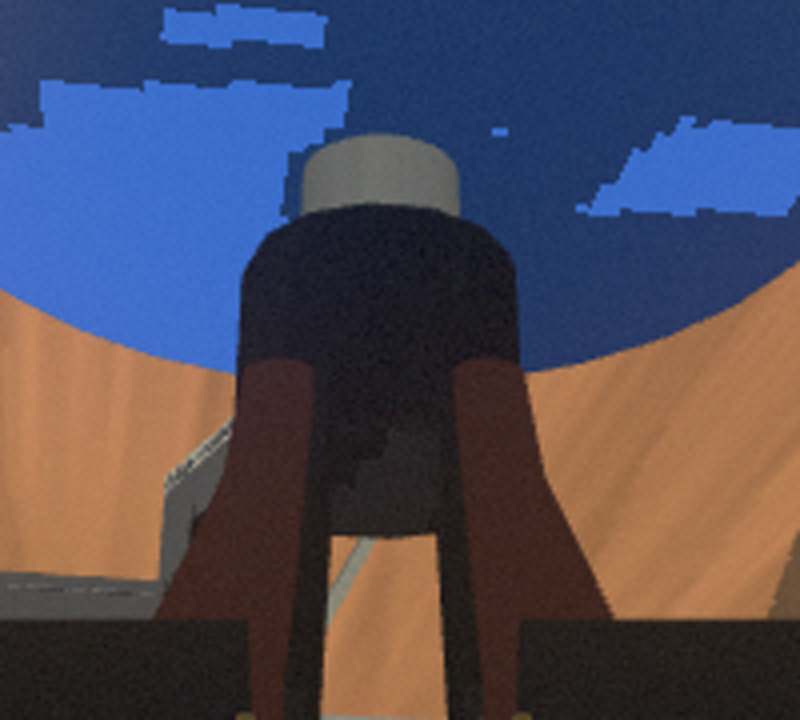

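The crop shows both pads pinched in front of the knob's near rim. The lid moved about 2 mm, which is within its play. I advance in two parts and watch the force.

Request:
servo_tool(moves="0 0 0 0 0 0; 0.001 -0.005 -0.006 0 0 0; 0.002 -0.01 -0.012 0 0 0; 0.003 -0.016 -0.018 0 0 0; 0.003 -0.02 -0.023 0 0 0; 0.003 -0.02 -0.023 0 0 0", hand=0)

```text
t: 7.72
ee_pos: [612.5, -229.3, 97.7]
orientation: [-1.721, 0.631, -1.579]
ft_force: [-0.4, 0.2, -0.6]
width: 87.7
```

Request:
servo_tool(moves="0.001 -0.003 -0.003 0 0 0; 0.001 -0.006 -0.007 0 0 0; 0.001 -0.006 -0.007 0 0 0")

```text
t: 8.1
ee_pos: [613.8, -235.0, 91.1]
orientation: [-1.721, 0.631, -1.579]
ft_force: [-0.3, 0.2, 0.3]
width: 87.9
```

Run:
```python
from kin import *
o=ctrl.get_obs();im=ctrl.get_image("wrist");save(im,"wrist6");print(o["ft_force"],o["width"],o["ee_pos"]);pickle.dump((o,im),open("wrist6.pkl","wb"))
from m3 import meas;meas("wrist6.pkl")
im=ctrl.get_image("scene");save(im,"scene6",(150,60,350,260),3)
```

```text
[-0.3354641   0.15072584  0.32681595] 87.94348820952115 [ 613.76271285 -235.04712606   91.0561037 ]
lid z 91.10559279155324
lid rng [ 548.  -270.8   86.1] [ 672.  -146.4   92.9] mid [ 610.  -208.6   89.5] circ ((609.4749145507812, -209.40782165527344), 63.18663787841797)
knob n 7771 ztop 134.33864630372048 axis [ 610.34875842 -210.79575868] res 0.5067017945923801
```

View pics/wrist6.png

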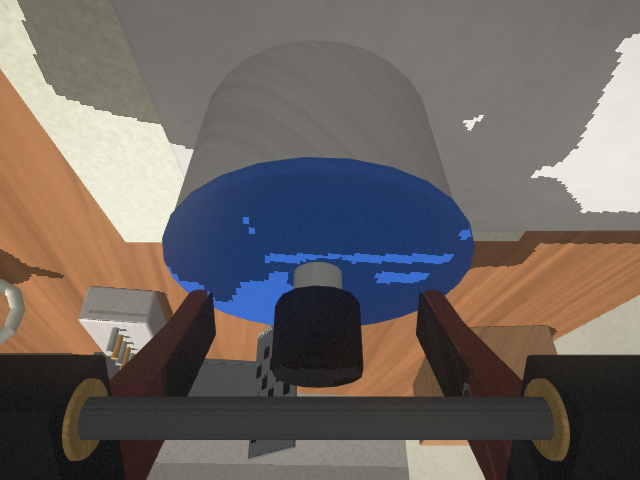

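View pics/scene6.png

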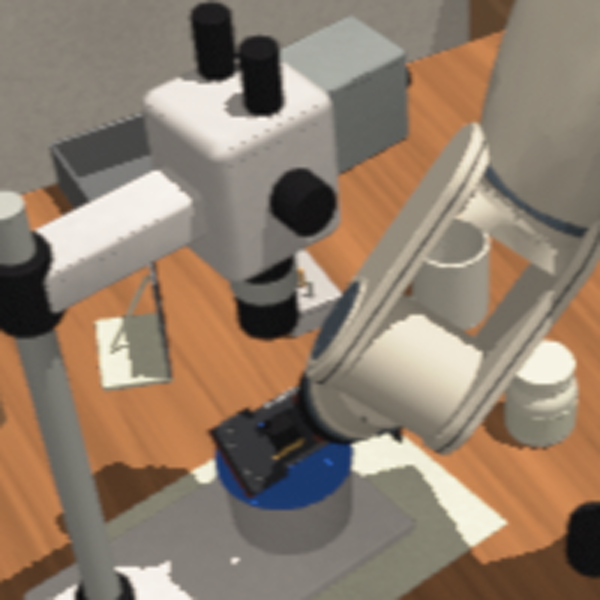

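Force is near zero and the knob (318,335) now stands between the pads' lengths. I close again.

Request:
servo_tool(moves="0 0 0 0 0 0; 0 0 0 0 0 0; 0 0 0 0 0 0; 0 0 0 0 0 0; 0 0 0 0 0 0; 0 0 0 0 0 0; 0 0 0 0 0 0; 0 0 0 0 0 0", hand=255)

```text
t: 9.2
ee_pos: [614.1, -234.8, 91.4]
orientation: [-1.72, 0.63, -1.579]
ft_force: [-0.2, 0.8, 0.4]
width: 33.9
```

Run:
```python
from kin import *
o=ctrl.get_obs();im=ctrl.get_image("wrist");save(im,"wrist7");print(o["ft_force"],o["moment"],o["width"],o["ee_pos"]);pickle.dump((o,im),open("wrist7.pkl","wb"))
```

```text
[-0.22423818  0.78939708  0.44513379] [ 0.33757618 -0.1495692   0.01132522] 33.89563749789365 [ 614.1089681  -234.83727957   91.38530034]
```

View pics/wrist7.png

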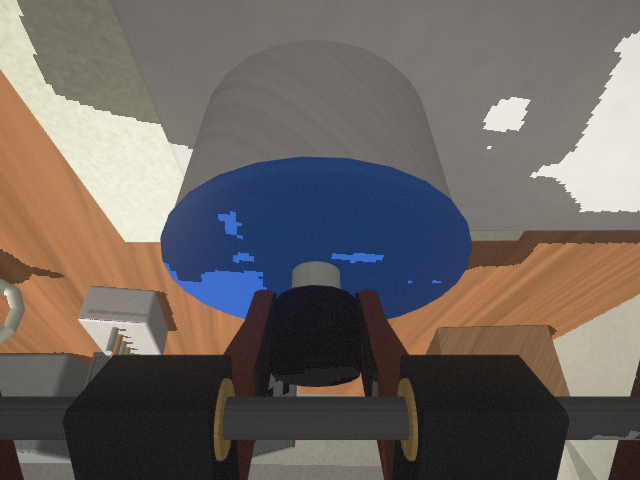

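Width 33.9 mm matches the 34 mm knob. I lift straight up, slowly.

Request:
servo_tool(moves="0 0 0.002 0 0 0; 0 0 0.004 0 0 0; 0 0 0.007 0 0 0; 0 0 0.01 0 0 0; 0 0 0.013 0 0 0; 0 0 0.016 0 0 0; 0 0 0.02 0 0 0; 0 0 0.02 0 0 0")

```text
t: 10.25
ee_pos: [614.3, -234.9, 111.8]
orientation: [-1.72, 0.63, -1.58]
ft_force: [0.4, -0.8, -2.9]
width: 33.6
```

Run:
```python
from kin import *
o=ctrl.get_obs();im=ctrl.get_image("wrist");save(im,"wrist8");print(o["ft_force"],o["moment"],o["width"],o["ee_pos"]);pickle.dump((o,im),open("wrist8.pkl","wb"))
from m3 import *
T=wristT(o,im);P=pts(im,T);p=im["pixels"].astype(int);r,g,b=p[...,0],p[...,1],p[...,2]
L=P[(b>1.6*r)&(b>1.3*g)&(b>50)];L=L[np.hypot(L[:,0]-610,L[:,1]+210)<90];z=np.median(L[:,2]);L=L[abs(L[:,2]-z)<8];c=np.linalg.lstsq(np.c_[L[:,:2]-L[:,:2].mean(0),np.ones(len(L))],L[:,2],rcond=None)[0];print("lid z",c[2],"slope",c[:2])
im=ctrl.get_image("scene");save(im,"scene8",(150,60,350,260),3)
```

```text
[ 0.4445221  -0.78837105 -2.90122452] [0.58024369 0.03827375 0.01250921] 33.557663681832814 [ 614.26092353 -234.90091195  111.84606544]
lid z 111.35363059274384 slope [ 0.0017364  -0.01164085]
```

View pics/wrist8.png

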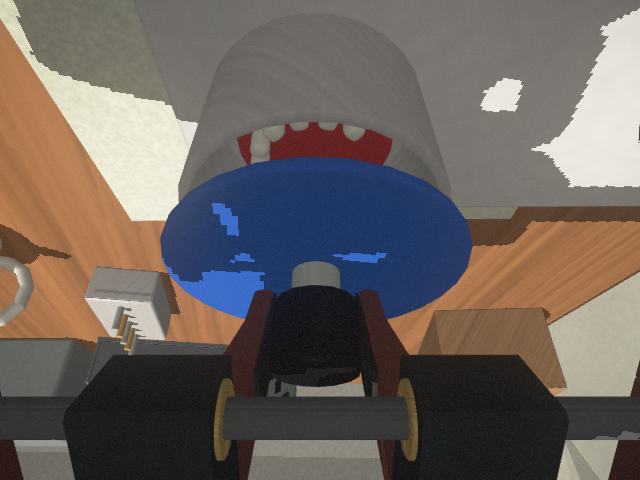

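View pics/scene8.png

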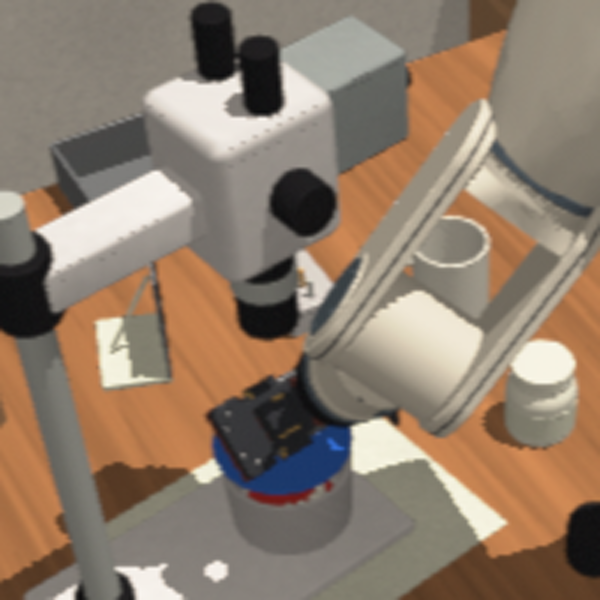

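The lid is lifted and level to 0.7°, and it weighs about 2.9 N. Its step clears the rim by about 13 mm. I withdraw towards +y, away from lens and column, and then carry it across.

Request:
servo_tool(moves="-0.001 0.006 0.002 0 0 0; -0.002 0.016 0.006 0 0 0; -0.002 0.03 0.012 0 0 0; -0.002 0.05 0.02 0 0 0; -0.002 0.075 0.028 0 0 0; -0.001 0.1 0.035 0 0 0; 0 0.13 0.04 0 0 0; 0 0.16 0.04 0 0 0")

```text
t: 11.35
ee_pos: [614.4, -72.5, 152.5]
orientation: [-1.718, 0.629, -1.579]
ft_force: [0.2, -0.9, -3.1]
width: 33.6
```

Request:
servo_tool(moves="0 0.03 0 0 0 0; 0.001 0.06 0 0 0 0; 0.001 0.09 0 0 0 0; 0.002 0.12 0 0 0 0; 0.002 0.15 0 0 0 0; 0.003 0.18 0 0 0 0; 0.003 0.21 0 0 0 0; 0.003 0.235 0 0 0 0")

```text
t: 12.35
ee_pos: [616.6, 162.7, 151.8]
orientation: [-1.72, 0.629, -1.578]
ft_force: [0.9, -0.4, -3.7]
width: 33.7
```

Request:
servo_tool(moves="0 0.02 -0.005 0 0 0; 0 0.035 -0.01 0 0 0; 0 0.045 -0.015 0 0 0; 0 0.05 -0.02 0 0 0; 0 0.05 -0.02 0 0 0; 0 0.05 -0.02 0 0 0")

```text
t: 13.1
ee_pos: [617.1, 209.5, 131.4]
orientation: [-1.721, 0.631, -1.579]
ft_force: [-0.5, -0.1, -3.6]
width: 34.0
```

```bash
cat > m9.py <<'E'
from kin import *
import sys
k=sys.argv[1]
def circ(P,p,c0,zr):
    r,g,b=p[...,0],p[...,1],p[...,2]
    L=P[(b>1.6*r)&(b>1.3*g)&(b>50)];L=L[(np.hypot(L[:,0]-c0[0],L[:,1]-c0[1])<100)];z=np.median(L[:,2]);L=L[abs(L[:,2]-z)<6]
    c=np.linalg.lstsq(np.c_[L[:,:2]-L[:,:2].mean(0),np.ones(len(L))],L[:,2],rcond=None)[0]
    print("lid z",c[2].round(1),"slope",c[:2].round(4),"circ",cv2.minEnclosingCircle(L[:,:2].astype(np.float32)))
def green(P,p):
    r,g,b=p[...,0],p[...,1],p[...,2]
    m=((g>1.5*r)&(g>1.5*b)&(g>50));Q=P[m];Q=Q[(abs(Q[:,0]-614)<110)&(abs(Q[:,1]-235)<110)&(Q[:,2]>58)];z=np.median(Q[:,2]);Q=Q[abs(Q[:,2]-z)<6]
    print("green z",z.round(2),cv2.minAreaRect(Q[:,:2].astype(np.float32)),Q.min(0).round(1),Q.max(0).round(1))
o=ctrl.get_obs();print(o["ft_force"],o["width"],o["ee_pos"],o["qpos"].round(2),o["t"])
for n in("wrist","scene","top"):
    ob=ctrl.get_obs();im=ctrl.get_image(n);save(im,n+k);pickle.dump((ob,im),open(n+k+".pkl","wb"));P=pts(im,wristT(ob,im) if n=="wrist" else None);p=im["pixels"].astype(int)
    print(n)
    try: circ(P,p,(613,235),0)
    except Exception as e: print(e)
    try: green(P,p)
    except Exception as e: print(e)
E
python3 m9.py 9
```

```text
[-0.47715823 -0.06370854 -3.57850175] 33.98925633340475 [617.0597415  209.53343403 131.43591036] [ 0.6   0.72  1.49 -0.64  1.32  0.72] 13.1
wrist
lid z 130.9 slope [ 0.0011 -0.0118] circ ((612.8128662109375, 235.0999298095703), 62.90674591064453)
green z 76.26 ((613.4005126953125, 238.8702392578125), (164.58860778808594, 168.6425323486328), 88.56108856201172) [527.6 158.7  70.3] [699.6 320.6  78.8]
scene
lid z 131.9 slope [-0.    -0.003] circ ((613.6224975585938, 234.72647094726562), 64.6014404296875)
green z 76.7 ((615.556396484375, 236.48095703125), (170.55670166015625, 167.2637176513672), 88.50324249267578) [530.  150.4  70.7] [700.7 322.   82.7]
top
lid z 130.8 slope [-0.0003 -0.0004] circ ((612.9418334960938, 232.5396270751953), 62.86417007446289)
green z 75.73 ((612.8314208984375, 233.5346221923828), (168.73851013183594, 167.4415740966797), 88.51721954345703) [527.8 147.6  69.7] [697.6 315.9  81.7]
```

View pics/wrist9.png

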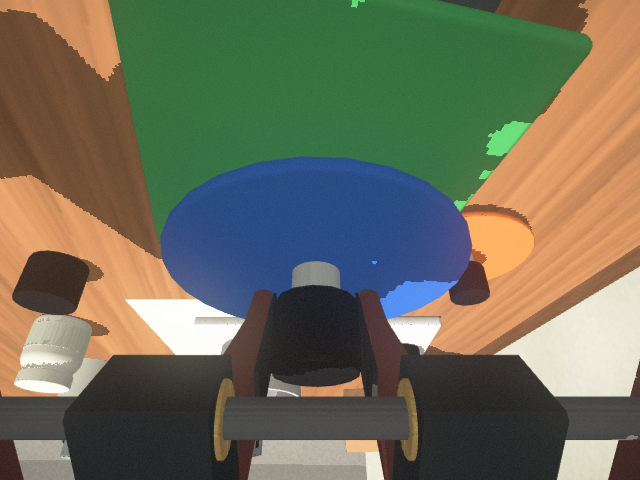

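View pics/scene9.png

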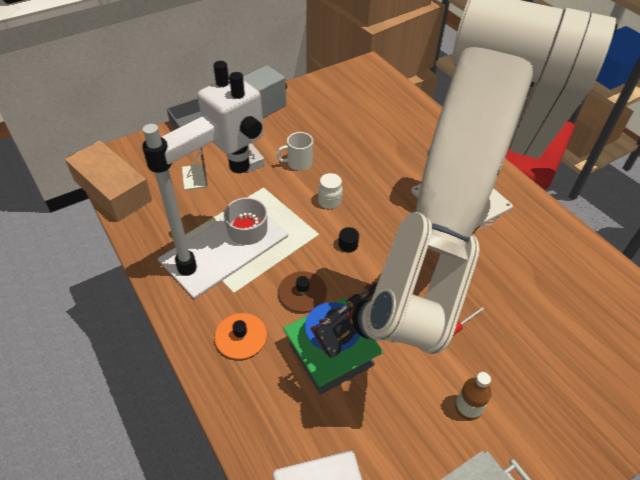

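View pics/top9.png

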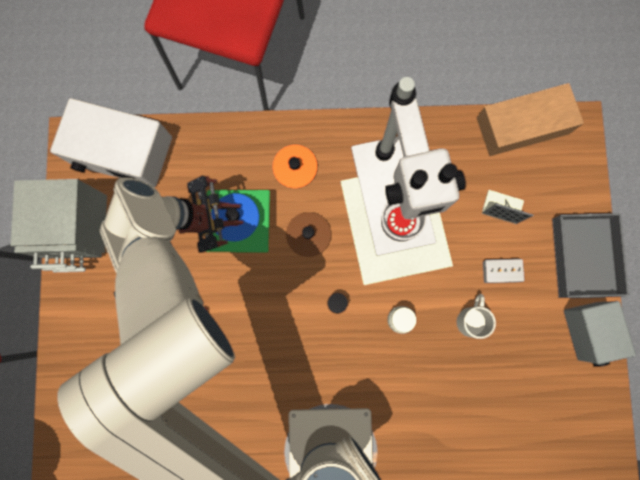

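Run:
```python
from kin import *
o,im=pickle.load(open("top0.pkl","rb"));P=pts(im)
for u,v in((45,205),(90,215),(100,190),(70,260),(100,130),(150,145),(130,295)): print(u,v,P[v,u].round(0))
o,im=pickle.load(open("top9.pkl","rb"));P=pts(im)
for u,v in((120,220),(140,195),(150,240),(185,215)): print(u,v,P[v,u].round(0))
```

```text
45 205 [644. 700. 186.]
90 215 [632. 621. 102.]
100 190 [723. 639.   1.]
70 260 [526. 722. -10.]
100 130 [856. 591. 129.]
150 145 [810. 456. 130.]
130 295 [416. 493. 145.]
120 220 [559. 422. 416.]
140 195 [607. 375. 434.]
150 240 [497. 318. 542.]
185 215 [587. 315. 308.]
```

There is plenty of clearance around the arm. The lid is above the stand centre to within about 1–2 mm and the gap is about 41 mm. I lower to just above the top.

Request:
servo_tool(moves="0.001 0.001 -0.006 0 0 0; 0.001 0.001 -0.014 0 0 0; 0.001 0.001 -0.022 0 0 0; 0.001 0.001 -0.029 0 0 0; 0.001 0.001 -0.034 0 0 0; 0.001 0.001 -0.036 0 0 0; 0.001 0.001 -0.036 0 0 0; 0.001 0.001 -0.036 0 0 0")

```text
t: 14.25
ee_pos: [618.2, 211.2, 95.7]
orientation: [-1.72, 0.63, -1.579]
ft_force: [0.5, 0.2, -4.2]
width: 33.4
```

Request:
servo_tool(moves="0 0 -0.001 0 0 0; 0 0 -0.002 0 0 0; 0 0 -0.003 0 0 0; 0 0 -0.003 0 0 0")

```text
t: 14.75
ee_pos: [617.9, 211.1, 92.3]
orientation: [-1.721, 0.63, -1.579]
ft_force: [-0.4, -0.6, -3.2]
width: 33.3
```

Request:
servo_tool(moves="0 0 -0.0005 0 0 0; 0 0 -0.001 0 0 0; 0 0 -0.001 0 0 0")

```text
t: 15.12
ee_pos: [618.0, 211.1, 91.3]
orientation: [-1.72, 0.63, -1.579]
ft_force: [0.5, 0.0, -2.5]
width: 33.5
```

Request:
servo_tool(moves="0 0 -0.0005 0 0 0; 0 0 -0.001 0 0 0; 0 0 -0.001 0 0 0")

```text
t: 15.5
ee_pos: [618.0, 211.1, 90.4]
orientation: [-1.72, 0.63, -1.579]
ft_force: [0.4, 0.1, -2.8]
width: 33.7
```

Request:
servo_tool(moves="0 0 -0.0005 0 0 0; 0 0 -0.001 0 0 0; 0 0 -0.001 0 0 0")

```text
t: 15.88
ee_pos: [618.0, 211.1, 89.6]
orientation: [-1.72, 0.63, -1.579]
ft_force: [-0.5, 0.4, -0.9]
width: 33.6
```

Request:
servo_tool(moves="0 0 -0.0005 0 0 0; 0 0 -0.001 0 0 0; 0 0 -0.001 0 0 0")

```text
t: 16.25
ee_pos: [618.0, 211.1, 88.6]
orientation: [-1.72, 0.63, -1.579]
ft_force: [-1.9, 0.8, 1.9]
width: 33.6
```

Request:
servo_tool(moves="0 0 -0.0005 0 0 0; 0 0 -0.001 0 0 0; 0 0 -0.001 0 0 0")

```text
t: 16.62
ee_pos: [618.0, 211.1, 87.6]
orientation: [-1.72, 0.63, -1.579]
ft_force: [-2.6, -0.0, 4.2]
width: 33.7
```

The force rises 2.5 N per mm, which is the stand's spring rate, so the lid is resting. I ease up 1 mm, hold for a second, then release.

Request:
servo_tool(moves="0 0 0.0005 0 0 0; 0 0 0.001 0 0 0; 0 0 0.001 0 0 0; 0 0 0.001 0 0 0; 0 0 0.001 0 0 0; 0 0 0.001 0 0 0; 0 0 0.001 0 0 0; 0 0 0.001 0 0 0")

```text
t: 17.62
ee_pos: [618.0, 211.1, 88.3]
orientation: [-1.72, 0.63, -1.579]
ft_force: [-2.1, 0.5, 2.5]
width: 33.6
```

Request:
servo_tool(moves="0 0 0 0 0 0; 0 0 0 0 0 0; 0 0 0 0 0 0; 0 0 0 0 0 0")

```text
t: 18.12
ee_pos: [618.0, 211.2, 88.4]
orientation: [-1.72, 0.63, -1.579]
ft_force: [-1.5, 0.3, 2.8]
width: 33.3
```

Request:
servo_tool(moves="0 0 0 0 0 0; 0 0 0 0 0 0; 0 0 0 0 0 0; 0 0 0 0 0 0; 0 0 0 0 0 0; 0 0 0 0 0 0; 0 0 0 0 0 0; 0 0 0 0 0 0", hand=0)

```text
t: 19.12
ee_pos: [618.0, 211.2, 88.4]
orientation: [-1.72, 0.63, -1.579]
ft_force: [-0.4, 0.2, -0.3]
width: 87.8
```

```bash
python3 m9.py 10
```

```text
[-0.36824167  0.20645119 -0.30731301] 87.76907065609575 [618.01104444 211.15868346  88.36949679] [ 0.6   0.78  1.49 -0.65  1.27  0.76] 19.125
wrist
lid z 88.8 slope [ 0.0019 -0.0103] circ ((613.0767822265625, 236.59950256347656), 63.084861755371094)
green z 74.84 ((613.0773315429688, 238.21783447265625), (167.54608154296875, 168.53475952148438), 88.19137573242188) [527.7 152.1  68.8] [699.7 324.4  77.2]
scene
lid z 89.5 slope [ 0.0014 -0.0018] circ ((614.2343139648438, 235.22811889648438), 63.74666213989258)
green z 75.39 ((615.4555053710938, 236.06649780273438), (170.00283813476562, 167.94427490234375), 87.82845306396484) [529.7 150.1  69.4] [701.3 322.1  81.3]
top
lid z 88.6 slope [0.0011 0.0044] circ ((613.126953125, 233.79983520507812), 62.2557258605957)
green z 74.34 ((613.02734375, 228.11370849609375), (157.52737426757812, 167.54483032226562), 88.56559753417969) [527.7 147.7  68.3] [696.5 305.6  80.3]
```

View pics/wrist10.png

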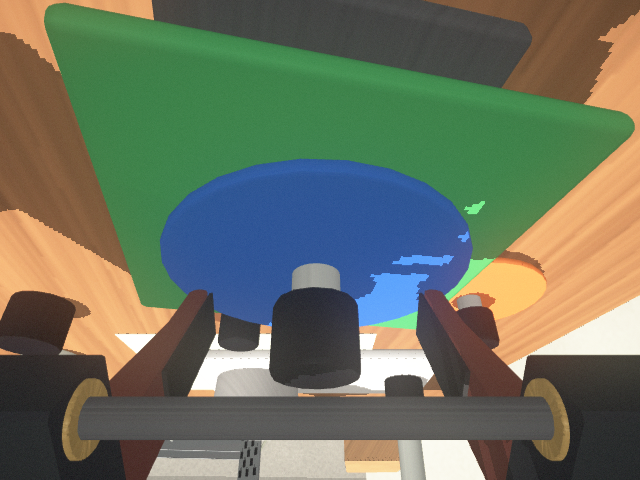

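The lid is free and level, with its upper face 14 mm above the green, so it is seated. I back out along the tool axis.

Request:
servo_tool(moves="-0.001 0.004 0.005 0 0 0; -0.002 0.013 0.015 0 0 0; -0.004 0.025 0.031 0 0 0; -0.007 0.041 0.05 0 0 0; -0.011 0.06 0.073 0 0 0; -0.015 0.085 0.103 0 0 0; -0.018 0.1 0.125 0 0 0; -0.018 0.1 0.15 0 0 0")

```text
t: 20.27
ee_pos: [599.6, 312.9, 240.2]
orientation: [-1.719, 0.629, -1.577]
ft_force: [-0.3, -0.2, -0.3]
width: 88.0
```

Request:
servo_tool(moves="0 0.005 0.02 0 0 0; 0 0.01 0.03 0 0 0; 0 0.01 0.03 0 0 0; 0 0.01 0.03 0 0 0")

```text
t: 20.78
ee_pos: [599.7, 320.6, 267.4]
orientation: [-1.722, 0.63, -1.579]
ft_force: [-0.5, -0.5, -0.4]
width: 87.4
```

```bash
python3 m9.py 11
python3 - <<'E'
from kin import *
# pot/bystander change: compare top images depth/points
a=pickle.load(open("scene0.pkl","rb"))[1];b=pickle.load(open("scene11.pkl","rb"))[1]
P=pts(b);D=abs(b["depth"]-a["depth"])>15
p=b["pixels"].copy();p[D]=(255,0,255);cv2.imwrite("pics/diff11.png",p[...,::-1])
for n in("scene11","wrist11"):
    o,im=pickle.load(open(n+".pkl","rb"));Q=pts(im,wristT(o,im) if n[0]=="w" else None)
    m=(abs(Q[...,2]-85)<4)&(np.hypot(Q[...,0]-610,Q[...,1]+208)<80)
    if m.sum()>20: print(n,"pot rim",m.sum(),cv2.minEnclosingCircle(Q[m][:,:2].astype(np.float32)))
E
```

```text
[-0.45423226 -0.47602396 -0.36215503] 87.44068788144759 [599.72087494 320.58398121 267.36793936] [ 0.73  0.66  1.27 -0.57  1.63  0.65] 20.775
wrist
lid z 89.0 slope [ 0.0012 -0.0053] circ ((613.5921020507812, 235.92880249023438), 63.20708084106445)
green z 74.96 ((612.7212524414062, 236.4969482421875), (170.56329345703125, 168.41748046875), 88.15782165527344) [526.6 150.7  69. ] [699.3 323.3  77.4]
scene
lid z 89.6 slope [ 0.0022 -0.0018] circ ((614.4548950195312, 236.09043884277344), 63.38726806640625)
green z 75.47 ((615.3248901367188, 236.07130432128906), (171.03396606445312, 167.5731964111328), 88.21147918701172) [530.6 148.6  69.5] [701.5 321.6  81.4]
top
lid z 88.4 slope [-0.0035  0.0004] circ ((613.1494750976562, 233.84011840820312), 62.42180633544922)
green z 74.3 ((613.279052734375, 233.99429321289062), (169.75106811523438, 167.56805419921875), 88.68355560302734) [527.9 148.   68.3] [698.7 319.2  80.3]
scene11 pot rim 229 ((610.7413330078125, -208.29022216796875), 62.7844352722168)
wrist11 pot rim 472 ((608.3934326171875, -207.24143981933594), 60.806583404541016)
```

View pics/scene11.png

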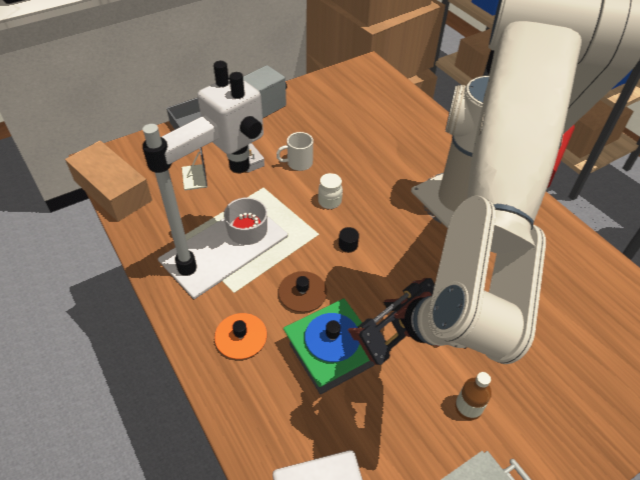

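View pics/top11.png

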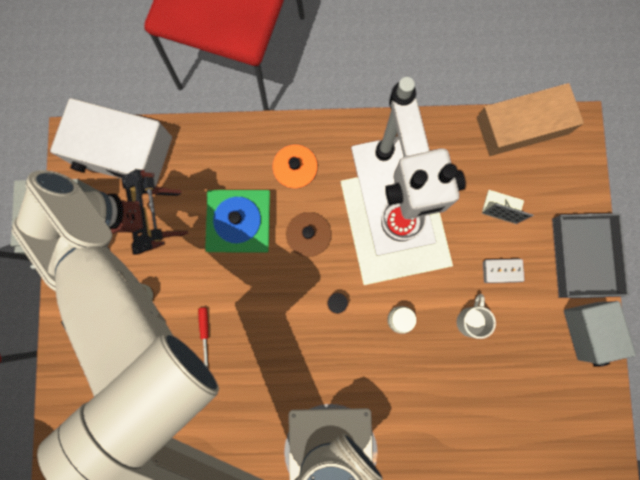

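View pics/diff11.png

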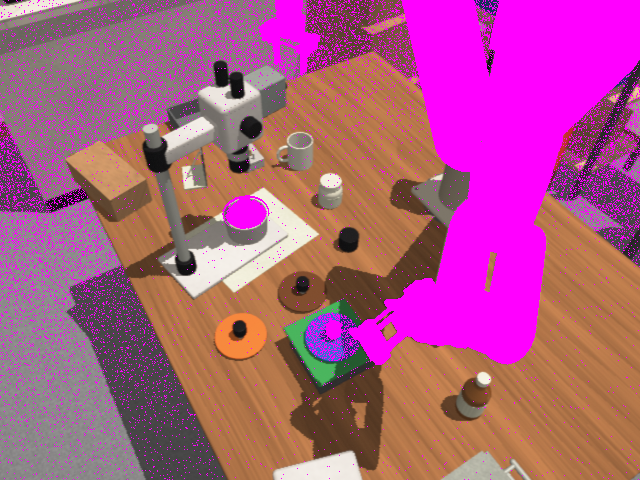

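The scene and top views show the lid centred on the green top, knob up and free of the gripper, at scene (333,335) and top (237,218). The pot is unmoved at about (610,-208), and the depth comparison shows nothing else displaced. I hand in.

```bash
python3 -c "
from workcell import ctrl
print(ctrl.get_obs()['ft_force']); print(ctrl.close_job())"
```

```text
[-0.08636694  0.43127355  0.37246942]
the job is handed in; nothing more can be done
None
```

The blue lid is off the pot and stands knob up in the middle of the green stand top. The job was handed in at about 21 s with the gripper clear.

**What I did:** I leaned the gripper 40° to the side, because leaning towards the robot would have passed joint 5's range. I lifted the lid straight up 20 mm, withdrew sideways and carried it level. I lowered it until the force rose at the stand's 2.5 N per mm, with at most about 8 N on the spring. I held it there for about 1.5 s, then let go and backed out.

**Last checks:**
- **Lid:** it is within about 1 mm of the stand's centre when both are measured by the same camera. It is level and seated, with its upper face 14 mm above the green.
- **Pot:** its rim measures about (610, -208), against about (609.5, -208) for the lid at the start, so no shift beyond measuring error.
- **Everything else:** no bystander in the scene camera's view moved. The wrist force read near zero before hand-in.

**What went wrong:** the first grip missed. The real fingertips sat about 40 mm behind where the reported tool point implies, so the pads closed on the knob's upper rim with about 23 N at the wrist. This moved the lid about 2 mm within its play, and the pot did not move. I opened, corrected for the offset, and the second grip read 33.9 mm on the 34 mm knob.

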